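# Seat a battery pack in the bench charging dock

### The arm

A 6-joint arm with a two-finger parallel gripper is mounted at the origin on the work surface. World frame = base frame: x ahead of the robot, y to its left, z up, the work surface at z = 0. Lengths are in m, angles in rad, forces in N, time in s.
With the tool pointing down it reaches from about 0.3 to 0.775 m from the base axis. Payload 14.6 kg.
Tool frame: the origin (TCP) lies on the centre line of the jaws, within the pads' length; the fingertips stand ctrl.tcp_to_tips ahead of it and the grasp point (between the pads) lies 2 mm behind it (ctrl.tcp_to_tips is the distance from the TCP to the fingertips, in m); z points along the fingers, y is the line along which they close (so a half turn about z gives the same grasp; the last joint's range is limited). The gripper opens to 94 mm and grips with 3 to 60 N. Pads are 16 mm wide; open, the fingers measure 119 mm over their backs; the gripper's body (75 mm by 177 mm) begins 78 mm behind the grasp point.
Start: joints at [1.216, 0.3, 1.521, -0, 1.321, -0.067], TCP at [0.156, 0.527, 0.189] pointing down, gripper open.
Joint ranges: [-3.03, 3.03], [-0.79, 2.21], [0.23, 2.52], [-1.04, 4.18], [0, 3.07], [-2.55, 2.55]. Speed limits (rad/s): [2.22, 2.22, 2.57, 3.14, 3.14, 3.14].

### API

Orientations are given as [roll, pitch, yaw] about the fixed x, y, z axes, in that order (R = Rz(yaw) Ry(pitch) Rx(roll)).
In Python, from station import telemetry, viewer, hand_in, ctrl gives the robot as it stands.
- The arm moves only by the tool step_arm, never from a script. Its argument "plan" is a list of rows, each an object of numbers: "dx", "dy", "dz": the shift along the tool's x, y, z scaled (see below); "rx", "ry", "rz": the turn, a rotation vector about the tool's x, y, z scaled (see below); "claw": the closure, from 0 (fully open) to 1 (shut). In form: [{"dx": .., "dy": .., "dz": .., "rx": .., "ry": .., "rz": .., "claw": ..}, ...]. A call has 1 to 10 rows; each row shifts and turns the commanded pose from where the row before left it, along the tool's axes as they then stand; what a row does not reach is not made up. The controller multiplies each number of a shift by 0.1 m and each number of a turn by 90 degrees. A row lasts 1/10 s, in which the tool goes at most 50 mm and 8.59 degrees, less where a joint would pass 70% of its speed; a pose out of reach is approached as far as the arm can. A call with a number of a shift or a turn outside -1 to 1 is refused whole. A call with a gripper value outside its range is refused whole. The fingers move at their own pace and stop on an object; "grip_force" is the grip in N (left out, the last holds). Time passes only in rows, so rows that do not move let the fingers close. It gives the time, the measured TCP pose, the force, the opening and the grip force at its end, in the units of the state.
- telemetry.get_obs(): the state, without advancing time (a new reading comes with each control period).
- viewer.camera(name): name is "scene" or "top"; returns a dict with "img" (480x640x3 uint8, red, green, blue), "z_map" (480x640 float32, m along the optical axis (not along the pixel's ray), 0 where there is no reading), "fx", "fy", "cx", "cy" (pixels), "dist" ([k1, k2, p1, p2, k3] as OpenCV has them; the pictures are not rectified), "R" (3x3) and "t" (3): a world point X has camera coordinates R X + t. Camera axes: x right, y down, z forward; pixel columns grow to the right and rows downward; lengths in m; the calibration is good to about 2 mm. A picture is of the moment at which its call begins.
- hand_in(): hands the job in; it is judged then, once.
Trained networks look in a picture, given as the dict that the camera call returned (one of the last four; its "shot" number tells which), for a name from the list of things; names that differ only in an ending like _2 or _b are one class to them, and where a whole thing is asked for, a point or a joint stands for the part that bears it (a point fixed in the world has none). Each returns a list of dicts, best first, with "score" (0 to 1); they miss things now and then, are a little off and sometimes report something else, mostly with a low value. They report only what shows in the picture. A call takes as long as a camera call. They do not tell look-alikes from the thing itself.
- viewer.recognise(target, picture): "rect" ([left, top, right, bottom] in pixels, round what is visible of it).
The state is a dict: "time_s": time; "qpos": joint angles; "joint_vel": joint speeds; "tau": joint torques, N m; "ee_pos": TCP position; "eef_rot": TCP orientation; "force": force on the tool from outside, world axes, zero at the start; "moment": the same for the moment, N m; "grip_width": finger opening in m; "grip_force": force on a finger pad.
Only numpy, scipy, OpenCV 4.12 (cv2) and the standard library are available. Lean on these libraries where they do the work, as an engineer would, in place of code of your own. Each camera call takes 0.05 s, during which the arm holds its last target. There are 200 camera calls.

### The job

One bay of the charging dock is free. Take the thick battery pack standing on the bench, put it upright into the free bay and push it steadily down, against the resistance of the contact cradle, until it is fully home on the hidden stop, without ramming it; then let go. Leave the slim pack standing where it is.

Things in the scene. Friction and masses are not known exactly. Their poses are not given: they have to be found in the camera images.
- pack: Thick battery pack to load, loose, upright on the bench, about 0.3 kg. Grey body 60 (x) x 40 (y) x 70 (z) mm; centred on top a black grip fin 46 (x) x 24 (y) mm, from 70 to 110 mm above the underside: pinch it across its 24 mm, along y. Origin: centre of the underside, z up; a half turn about z makes no difference.
- dock: Aluminium double dock, fixed. Origin: at bench level under the centre of the FREE bay, z up. It spans x -50 to 150, y -35 to 35 mm; rim 85 mm high. Bay: open-topped pocket 76 (x) x 56 (y) mm, 8 mm wider than the pack on each side; the pack's 60 mm side goes along x, either way round. At x = 100 mm a like pack fills the other bay, fixed, fully home, fin top 133 mm above the bench.
- cradle (a joint): Black plate in the free bay, under the pack; slides down when pushed. 0 = up (top face 39 mm above the bench), 0.016 m = on the hidden stop (top 23 mm above the bench, pack's body top 8 mm above the rim). Starts in its top 3 mm. Resists with 8 N plus 0.8 N per 10 mm/s, more than the pack's weight; no spring back; at the stop resistance rises sharply.
- slim_pack: Slim battery pack, not to be moved: loose, upright on the bench, same 60 mm length (x) and 110 mm height, but only 22 mm thick (y) with a 12 mm fin. Origin: centre of the underside, z up. It stands 120 mm or more from the thick pack, on either side of it.
There are look-alikes about, which are no part of the job. There is more than one size of the dock; the job needs the larger.

How it is judged:
On the way:
1. the thick pack is inside the free bay while the cradle is still up (horizontal distance between pack and dock below 0.015 m and z of pack in the frame of dock below 0.08 m and value of joint cradle below 0.006 m), for 0.04 s.
At the end, for the whole second after the job is handed in: The thick pack stands at rest in the free bay, within 15 mm of its centre and 10 degrees of upright, with the cradle within 3 mm of its stop and the pack's underside within 5 mm of its home height (23 mm above the bench); the slim pack stands upright within 30 mm of where it was (value of joint cradle above 0.013 m and horizontal distance between pack and dock below 0.015 m and z of pack in the frame of dock below 0.028 m and angle between each of pack, slim_pack's own z axis and vertical below 0.17 rad and linear speed of pack below 0.02 m/s and distance of slim_pack from where it was at the start of the episode below 0.03 m); the robot touches nothing.
It fails at once if the slim pack is knocked over or shifted by more than 30 mm (distance of slim_pack from where it was at the start of the episode above 0.03 m or angle between slim_pack's own z axis and vertical above 0.5 rad).
It fails at once if the pack is rammed into the dock with more than 80 N (contact force between pack and dock above 80 N).
It also fails if it takes over 38 s, if anything falls off the work surface, if the arm or the gripper's body presses on something with over 40 N, if the wrist force passes 120 N, or if a joint passes its speed limit or range.

## Working session

There is one attempt and no reset: what is moved stays moved. The work goes in short steps, Python scripts to look and compute and a tool call to move; the robot and the scene stay as the last step left them, time stands still between calls to the robot, and variables do not carry over. Pictures are saved under pics/ and viewed, at most 10 in all, crops included, and the job is handed in when it is done.

Besides the shell and the picture viewer there is one more tool, called after "Emit:" as a command line: name --argument value ..., lists and objects as JSON in quotes. step_arm: Moves the arm, as the interface text tells. Shifts and turns lie within -1 to 1; 1 stands for 0.1 m of shift or 90 degrees of turn. Its arguments: {"type":"object","properties":{"plan":{"type":"array"},"grip_force":{"type":"number"}},"required":["plan"]}

```bash
mkdir -p pics
cat > h.py <<'E'
import numpy as np, cv2
from station import telemetry, viewer, ctrl
def world(p):
    """HxWx3 world points of a picture (nan where no depth)"""
    K=np.array([[p['fx'],0,p['cx']],[0,p['fy'],p['cy']],[0,0,1.]])
    v,u=np.mgrid[0:480,0:640]
    uv=np.stack([u,v],-1).reshape(-1,1,2).astype(np.float64)
    n=cv2.undistortPoints(uv,K,np.array(p['dist'],float)).reshape(480,640,2)
    z=p['z_map'].astype(float); z=np.where(z>0,z,np.nan)
    c=np.dstack([n[...,0]*z,n[...,1]*z,z])
    return (c-np.array(p['t']))@np.array(p['R'])
E
python3 - <<'E'
from h import *
print(ctrl.tcp_to_tips, telemetry.get_obs())
for c in ['scene','top']:
    p=viewer.camera(c); cv2.imwrite(f'pics/{c}0.png',p['img'][...,::-1]); np.savez(f'{c}0.npz',W=world(p),img=p['img'])
    print(c, -np.array(p['R']).T@p['t'])
    W=world(p)
    for t in ['pack','dock','cradle','slim_pack']:
        for d in viewer.recognise(t,p)[:5]:
            l,tp,r,b=map(int,d['rect']); w=W[tp:b,l:r].reshape(-1,3); w=w[w[:,2]>0.02]
            print(t,round(d['score'],2),[l,tp,r,b],np.nanmedian(w,0).round(3) if len(w) else '', np.nanmax(w[:,2]).round(3) if len(w) else '')
E
```

```text
0.017 {'time_s': 0.0, 'qpos': array([ 1.21639634e+00,  3.00494718e-01,  1.52156260e+00, -3.51274276e-05,
        1.32069680e+00, -6.66026497e-02]), 'joint_vel': array([ 0.00076632, -0.00140687,  0.0013873 ,  0.0005926 ,  0.00023983,
        0.00014858]), 'tau': array([ 1.09687312e-04, -5.31815422e+01, -3.52723145e+01,  7.08407722e-02,
        2.44256324e-02, -9.28071904e-05]), 'ee_pos': array([0.15603042, 0.52711672, 0.1880812 ]), 'eef_rot': array([-3.14043150e+00, -4.33501177e-05,  2.85380400e+00]), 'force': array([-0.37100442, -0.20619805, -0.35530971]), 'moment': array([-0.0216979 ,  0.00928299,  0.02796699]), 'grip_force': 0.0, 'grip_width': 0.09395332489638933}
scene [ 1.08324096 -0.53085619  0.83264228]
pack 0.55 [221, 232, 257, 284] [ 0.479 -0.138  0.071] 0.114
dock 0.78 [311, 152, 409, 238] [0.518 0.165 0.071] 0.137
dock 0.74 [399, 155, 464, 211] [0.589 0.328 0.054] 0.095
slim_pack 0.96 [158, 301, 187, 362] [ 0.533 -0.325  0.07 ] 0.114
top [0.4070936  0.00226625 0.941733  ]
pack 0.79 [367, 255, 401, 293] [ 0.461 -0.124  0.087] 0.116
dock 0.85 [108, 171, 162, 250] [0.578 0.337 0.055] 0.094
dock 0.73 [187, 188, 251, 309] [0.503 0.179 0.083] 0.137
cradle 0.89 [196, 204, 226, 240] [0.559 0.199 0.039] 0.089
cradle 0.66 [122, 184, 137, 207] [0.612 0.36  0.027] 0.061
slim_pack 0.59 [470, 233, 501, 266] [ 0.511 -0.313  0.071] 0.116
```

Run:
```python
from h import *
a=cv2.imread('pics/scene0.png'); b=cv2.imread('pics/top0.png')
cv2.imwrite('pics/v1.png',cv2.resize(a[120:420,120:520],(800,600)))
cv2.imwrite('pics/v2.png',cv2.resize(b[130:370,90:550],(800,417)))
W=[np.load(f'{c}0.npz')['W'].reshape(-1,3) for c in ('scene','top')]
def rect(n,cen,r,z0,z1):
    for i,w in enumerate(W):
        m=(np.hypot(w[:,0]-cen[0],w[:,1]-cen[1])<r)&(w[:,2]>z0)&(w[:,2]<z1)
        if m.sum()<8: print(n,i,m.sum());continue
        q=w[m]; R=cv2.minAreaRect((q[:,:2]*1000).astype(np.float32)); print(n,'scene top'.split()[i],m.sum(),np.round(R[0],1),np.round(R[1],1),round(R[2],1),'z',np.median(q[:,2]).round(4))
rect('packfin',(.46,-.125),.05,.100,.13)
rect('packbody',(.47,-.125),.06,.060,.08)
rect('slimfin',(.51,-.31),.05,.100,.13)
rect('rim',(.518,.17),.15,.079,.0875)
rect('dockfin',(.50,.15),.12,.125,.15)
rect('cradle',(.56,.2),.05,.03,.045)
```

```text
packfin scene 315 [ 467.4 -130.7] [47.5 26.5] 23.6 z 0.1097
packfin top 384 [ 464.3 -130.4] [45.9 24.5] 24.9 z 0.1108
packbody scene 355 [ 468.  -131.2] [61.6 38.8] 25.3 z 0.0703
packbody top 307 [ 464.3 -130.3] [60.1 40.2] 24.1 z 0.0706
slimfin scene 219 [ 518.1 -320.1] [46.4 13.1] 2.2 z 0.1101
slimfin top 228 [ 514.2 -319. ] [45.9 13.1] 1.5 z 0.1101
rim scene 1066 [510.3 183.6] [202.   77.3] 15.9 z 0.0847
rim top 1705 [506.8 183.6] [200.3  71. ] 14.2 z 0.0853
dockfin scene 223 [461.3 171.7] [47.5 28.9] 14.0 z 0.1327
dockfin top 420 [458.2 171. ] [46.3 24.5] 14.3 z 0.1336
cradle scene 277 [564.9 194.4] [89.6 69.4] 13.7 z 0.0389
cradle top 961 [560.5 193.5] [68.6 64.1] 14.4 z 0.0388
```

View pics/v1.png

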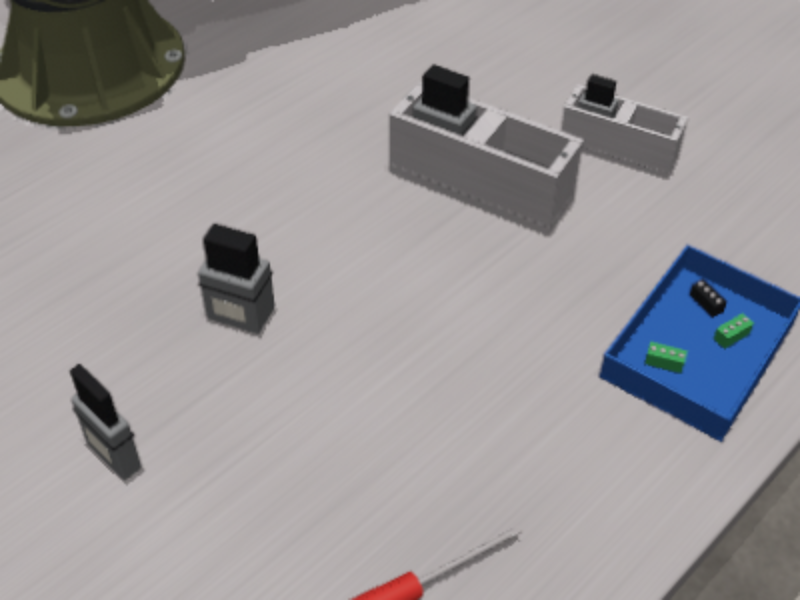

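View pics/v2.png

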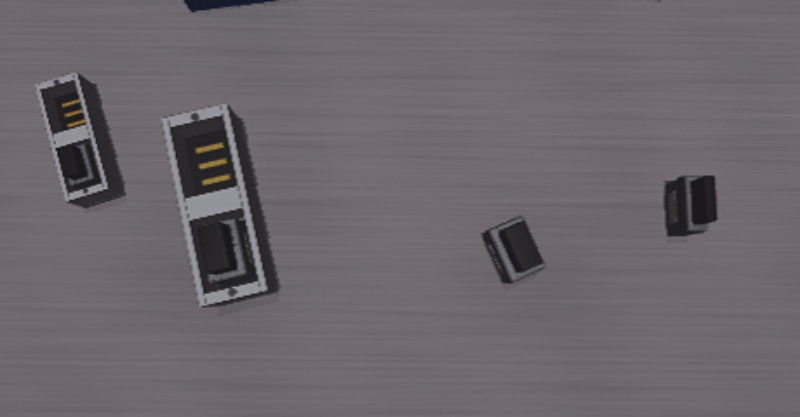

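The large dock is at about (215,205) in the top crop, with its free bay at the upper end. The thick pack is at (513,250) and the slim pack at (690,205). The small dock at (72,140) is a look-alike. In world coordinates the pack is at (0.466, -0.130) with yaw 24°, and the free bay is at (0.557, 0.196) with yaw 14.2°.

Emit:
step_arm --plan '[{"dx": -0.27,"dy": -0.3},{"dx": -0.27,"dy": -0.3},{"dx": -0.27,"dy": -0.3},{"dx": -0.27,"dy": -0.3},{"dx": -0.27,"dy": -0.3},{"dx": -0.27,"dy": -0.3},{"dx": -0.27,"dy": -0.3},{"dx": -0.27,"dy": -0.3},{"dx": -0.27,"dy": -0.3},{"dx": -0.27,"dy": -0.3}]'

```text
$.plan[0]: bad value
```

Emit:
step_arm --plan '[{"dx": -0.27,"dy": -0.3},{"dx": -0.27,"dy": -0.3},{"dx": -0.27,"dy": -0.3},{"dx": -0.27,"dy": -0.3},{"dx": -0.27,"dy": -0.3},{"dx": -0.27,"dy": -0.3},{"dx": -0.27,"dy": -0.3},{"dx": -0.2,"dy": -0.25},{"rz": 0.05},{"rz": 0.05}]'

```text
$.plan[0]: bad value
```

Emit:
step_arm --plan '[{"dx": -0.27,"dy": -0.3,"dz": 0,"rx": 0,"ry": 0,"rz": 0.05,"claw": 0},{"dx": -0.27,"dy": -0.3,"dz": 0,"rx": 0,"ry": 0,"rz": -0.05,"claw": 0},{"dx": -0.27,"dy": -0.3,"dz": 0,"rx": 0,"ry": 0,"rz": 0,"claw": 0},{"dx": -0.27,"dy": -0.3,"dz": 0,"rx": 0,"ry": 0,"rz": 0,"claw": 0},{"dx": -0.27,"dy": -0.3,"dz": 0,"rx": 0,"ry": 0,"rz": 0,"claw": 0},{"dx": -0.27,"dy": -0.3,"dz": 0,"rx": 0,"ry": 0,"rz": 0,"claw": 0},{"dx": -0.27,"dy": -0.3,"dz": 0,"rx": 0,"ry": 0,"rz": 0,"claw": 0},{"dx": -0.27,"dy": -0.3,"dz": 0,"rx": 0,"ry": 0,"rz": 0,"claw": 0},{"dx": -0.27,"dy": -0.3,"dz": 0,"rx": 0,"ry": 0,"rz": 0,"claw": 0},{"dx": -0.27,"dy": -0.3,"dz": 0,"rx": 0,"ry": 0,"rz": 0,"claw": 0}]'

```text
time_s: 1.5
ee_pos: [0.3274, 0.1603, 0.1889]
eef_rot: [3.141, 0.001, 2.854]
force: [1.2, 0.1, -0.2]
grip_width: 0.0944
grip_force: 0.0
```

Emit:
step_arm --plan '[{"dx": -0.27,"dy": -0.3,"dz": 0,"rx": 0,"ry": 0,"rz": 0,"claw": 0},{"dx": -0.27,"dy": -0.3,"dz": 0,"rx": 0,"ry": 0,"rz": 0,"claw": 0},{"dx": -0.27,"dy": -0.3,"dz": 0,"rx": 0,"ry": 0,"rz": 0,"claw": 0},{"dx": -0.27,"dy": -0.3,"dz": 0,"rx": 0,"ry": 0,"rz": 0,"claw": 0},{"dx": -0.27,"dy": -0.3,"dz": 0,"rx": 0,"ry": 0,"rz": 0,"claw": 0},{"dx": -0.27,"dy": -0.3,"dz": 0,"rx": 0,"ry": 0,"rz": 0,"claw": 0},{"dx": -0.27,"dy": -0.3,"dz": 0,"rx": 0,"ry": 0,"rz": 0,"claw": 0},{"dx": -0.27,"dy": -0.3,"dz": 0,"rx": 0,"ry": 0,"rz": 0,"claw": 0},{"dx": 0,"dy": 0,"dz": 0,"rx": 0,"ry": 0,"rz": 0.09,"claw": 0},{"dx": 0,"dy": 0,"dz": 0,"rx": 0,"ry": 0,"rz": 0.09,"claw": 0}]'

```text
time_s: 2.5
ee_pos: [0.466, -0.1306, 0.1883]
eef_rot: [-3.141, -0.001, 2.564]
force: [0.1, 0.0, 0.4]
grip_width: 0.0943
grip_force: 0.0
```

Emit:
step_arm --plan '[{"dx": 0,"dy": 0,"dz": 0,"rx": 0,"ry": 0,"rz": 0.09,"claw": 0},{"dx": 0,"dy": 0,"dz": 0,"rx": 0,"ry": 0,"rz": 0.09,"claw": 0},{"dx": 0,"dy": 0,"dz": 0,"rx": 0,"ry": 0,"rz": 0.09,"claw": 0},{"dx": 0,"dy": 0,"dz": 0,"rx": 0,"ry": 0,"rz": 0.09,"claw": 0},{"dx": 0,"dy": 0,"dz": 0,"rx": 0,"ry": 0,"rz": 0.09,"claw": 0},{"dx": 0,"dy": 0,"dz": 0,"rx": 0,"ry": 0,"rz": 0.09,"claw": 0},{"dx": 0,"dy": 0,"dz": 0,"rx": 0,"ry": 0,"rz": 0.09,"claw": 0},{"dx": 0,"dy": 0,"dz": 0,"rx": 0,"ry": 0,"rz": 0.09,"claw": 0},{"dx": 0,"dy": 0,"dz": 0,"rx": 0,"ry": 0,"rz": 0.09,"claw": 0},{"dx": 0,"dy": 0,"dz": 0,"rx": 0,"ry": 0,"rz": 0.09,"claw": 0}]'

```text
time_s: 3.5
ee_pos: [0.4659, -0.1296, 0.1887]
eef_rot: [3.141, -0.0, 1.152]
force: [0.2, 0.2, -0.3]
grip_width: 0.0944
grip_force: 0.0
```

Emit:
step_arm --plan '[{"dx": 0,"dy": 0,"dz": 0,"rx": 0,"ry": 0,"rz": 0.09,"claw": 0},{"dx": 0,"dy": 0,"dz": 0,"rx": 0,"ry": 0,"rz": 0.09,"claw": 0},{"dx": 0,"dy": 0,"dz": 0,"rx": 0,"ry": 0,"rz": 0.09,"claw": 0},{"dx": 0,"dy": 0,"dz": 0,"rx": 0,"ry": 0,"rz": 0.09,"claw": 0},{"dx": 0,"dy": 0,"dz": 0,"rx": 0,"ry": 0,"rz": 0.09,"claw": 0},{"dx": 0,"dy": 0,"dz": 0,"rx": 0,"ry": 0,"rz": 0,"claw": 0},{"dx": 0,"dy": 0,"dz": 0,"rx": 0,"ry": 0,"rz": 0,"claw": 0}]'

```text
time_s: 4.2
ee_pos: [0.4659, -0.1296, 0.1887]
eef_rot: [3.142, -0.0, 0.455]
force: [1.4, -0.2, -0.0]
grip_width: 0.0943
grip_force: 0.0
```

Emit:
step_arm --plan '[{"dx": 0,"dy": 0,"dz": 0.2,"rx": 0,"ry": 0,"rz": 0.02,"claw": 0},{"dx": 0,"dy": 0,"dz": 0.25,"rx": 0,"ry": 0,"rz": 0,"claw": 0},{"dx": 0,"dy": 0,"dz": 0.2,"rx": 0,"ry": 0,"rz": 0,"claw": 0},{"dx": 0,"dy": 0,"dz": 0.2,"rx": 0,"ry": 0,"rz": 0,"claw": 0},{"dx": 0,"dy": 0,"dz": 0.11,"rx": 0,"ry": 0,"rz": 0,"claw": 0},{"dx": 0,"dy": 0,"dz": 0,"rx": 0,"ry": 0,"rz": 0,"claw": 0.5},{"dx": 0,"dy": 0,"dz": 0,"rx": 0,"ry": 0,"rz": 0,"claw": 0.7},{"dx": 0,"dy": 0,"dz": 0,"rx": 0,"ry": 0,"rz": 0,"claw": 1},{"dx": 0,"dy": 0,"dz": 0,"rx": 0,"ry": 0,"rz": 0,"claw": 1},{"dx": 0,"dy": 0,"dz": 0,"rx": 0,"ry": 0,"rz": 0,"claw": 1}]' --grip_force 50

```text
time_s: 5.2
ee_pos: [0.4661, -0.1297, 0.0931]
eef_rot: [3.141, -0.001, 0.419]
force: [0.0, 0.0, -0.0]
grip_width: 0.0574
grip_force: 0.0
```

Emit:
step_arm --plan '[{"dx": 0,"dy": 0,"dz": 0,"rx": 0,"ry": 0,"rz": 0,"claw": 1},{"dx": 0,"dy": 0,"dz": 0,"rx": 0,"ry": 0,"rz": 0,"claw": 1},{"dx": 0,"dy": 0,"dz": 0,"rx": 0,"ry": 0,"rz": 0,"claw": 1}]'

```text
time_s: 5.5
ee_pos: [0.4659, -0.1296, 0.0927]
eef_rot: [3.142, -0.0, 0.419]
force: [0.3, -0.3, 0.4]
grip_width: 0.0333
grip_force: 0.0
```

Emit:
step_arm --plan '[{"dx": 0,"dy": 0,"dz": 0,"rx": 0,"ry": 0,"rz": 0,"claw": 1},{"dx": 0,"dy": 0,"dz": 0,"rx": 0,"ry": 0,"rz": 0,"claw": 1},{"dx": 0,"dy": 0,"dz": 0,"rx": 0,"ry": 0,"rz": 0,"claw": 1},{"dx": 0,"dy": 0,"dz": 0,"rx": 0,"ry": 0,"rz": 0,"claw": 1}]'

```text
time_s: 5.9
ee_pos: [0.4672, -0.1302, 0.095]
eef_rot: [3.139, -0.003, 0.419]
force: [-6.8, 2.4, 30.8]
grip_width: 0.0025
grip_force: 29.0
```

Emit:
step_arm --plan '[{"dx": 0,"dy": 0,"dz": -0.1,"rx": 0,"ry": 0,"rz": 0,"claw": 1},{"dx": 0,"dy": 0,"dz": -0.2,"rx": 0,"ry": 0,"rz": 0,"claw": 1},{"dx": 0,"dy": 0,"dz": -0.2,"rx": 0,"ry": 0,"rz": 0,"claw": 1},{"dx": 0,"dy": 0,"dz": -0.25,"rx": 0,"ry": 0,"rz": 0,"claw": 1},{"dx": 0,"dy": 0,"dz": -0.25,"rx": 0,"ry": 0,"rz": 0,"claw": 1},{"dx": 0,"dy": 0,"dz": -0.2,"rx": 0,"ry": 0,"rz": 0,"claw": 1},{"dx": 0,"dy": 0,"dz": 0,"rx": 0,"ry": 0,"rz": 0.05,"claw": 1},{"dx": 0,"dy": 0,"dz": 0,"rx": 0,"ry": 0,"rz": 0.05,"claw": 1}]'

```text
time_s: 6.7
ee_pos: [0.4661, -0.1297, 0.2133]
eef_rot: [3.141, -0.001, 0.259]
force: [-0.1, 0.1, -0.1]
grip_width: 0.0005
grip_force: 0.0
```

The fingers shut without holding anything, so I'll look before doing more.

Run:
```python
from h import *
p=viewer.camera('scene'); W1=world(p)
t=viewer.camera('top'); W2=world(t)
cv2.imwrite('pics/v3.png',np.hstack([cv2.resize(p['img'][200:400,120:360,::-1],(480,400)),cv2.resize(t['img'][180:380,340:500,::-1],(320,400))]))
for n,cen,r,z0,z1 in [('fin',(.466,-.13),.06,.1,.125),('body',(.466,-.13),.07,.05,.08),('low',(.466,-.13),.12,.015,.05)]:
  for w in (W1,W2):
    w=w.reshape(-1,3); m=(np.hypot(w[:,0]-cen[0],w[:,1]-cen[1])<r)&(w[:,2]>z0)&(w[:,2]<z1)
    if m.sum()>8:
        R=cv2.minAreaRect((w[m][:,:2]*1000).astype(np.float32)); print(n,m.sum(),np.round(R[0],1),np.round(R[1],1),round(R[2],1),np.median(w[m][:,2]).round(4))
```

```text
fin 314 [ 467.7 -129.9] [47.5 26.4] 24.1 0.1098
body 479 [ 467.  -130.7] [63.  40.4] 24.3 0.068
low 430 [ 480.  -139.2] [69.7 35.2] 55.6 0.0332
```

View pics/v3.png

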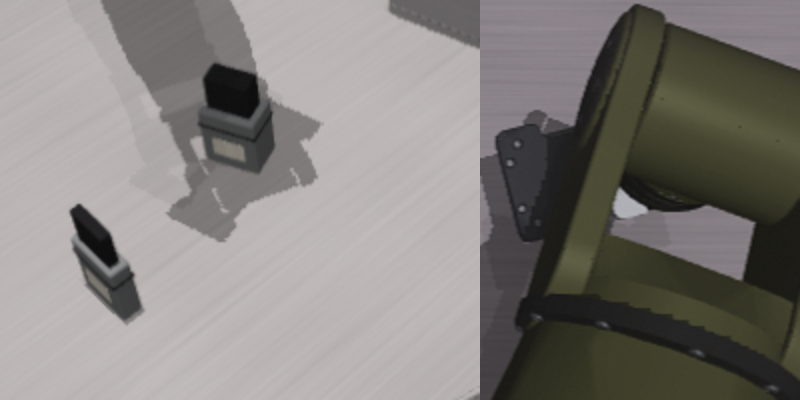

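Run:
```python
from h import *
o=telemetry.get_obs(); print(o['ee_pos'],o['eef_rot'],o['grip_width'],o['force'],o['time_s'])
p=viewer.camera('scene'); W=world(p); np.save('W3.npy',W)
cv2.imwrite('pics/v4.png',cv2.resize(p['img'][80:330,130:430,::-1],(720,600)))
w=W.reshape(-1,3); m=(np.hypot(w[:,0]-.466,w[:,1]+.13)<.1)&(w[:,2]>.12)
q=w[m]; print(len(q)); 
for z in np.arange(.12,.34,.01):
    s=q[(q[:,2]>=z)&(q[:,2]<z+.01)]
    if len(s): print(z.round(2),len(s),s.min(0).round(3),s.max(0).round(3))
```

```text
[ 0.46589994 -0.12958842  0.21279856] [ 3.14154003e+00 -1.16776483e-04  2.60734406e-01] 0.000296135964176684 [-0.21268416 -0.5047246   0.79038861] 6.8
12896
0.23 31 [ 0.46  -0.144  0.23 ] [ 0.478 -0.12   0.24 ]
0.24 77 [ 0.46  -0.145  0.24 ] [ 0.48  -0.116  0.25 ]
0.25 89 [ 0.462 -0.145  0.25 ] [ 0.48  -0.116  0.26 ]
0.26 80 [ 0.46  -0.144  0.26 ] [ 0.481 -0.117  0.27 ]
0.27 90 [ 0.461 -0.145  0.27 ] [ 0.479 -0.116  0.28 ]
0.28 84 [ 0.461 -0.144  0.28 ] [ 0.48  -0.117  0.29 ]
0.29 87 [ 0.46  -0.145  0.29 ] [ 0.481 -0.116  0.3  ]
0.3 79 [ 0.463 -0.144  0.3  ] [ 0.481 -0.115  0.31 ]
0.31 32 [ 0.47  -0.143  0.31 ] [ 0.48  -0.129  0.32 ]
0.32 45 [ 0.446 -0.216  0.324] [ 0.518 -0.05   0.33 ]
0.33 368 [ 0.447 -0.217  0.33 ] [ 0.521 -0.043  0.34 ]
0.34 592 [ 0.452 -0.217  0.34 ] [ 0.521 -0.046  0.35 ]
```

View pics/v4.png

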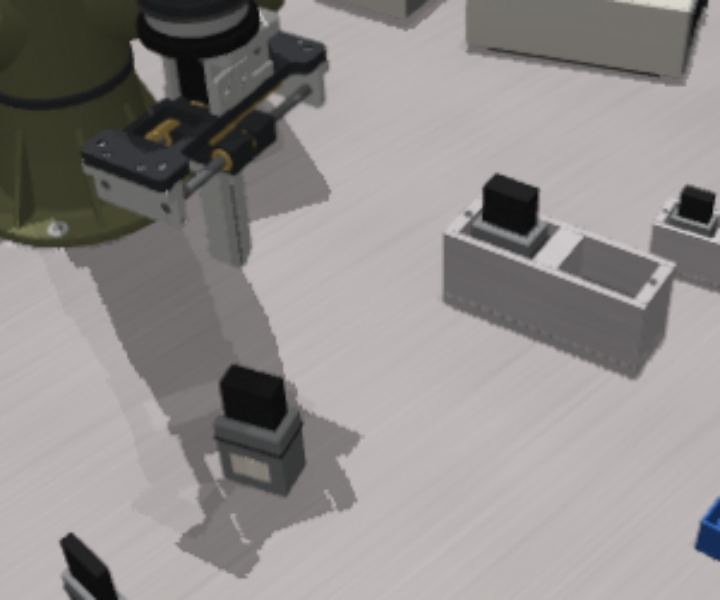

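The picture shows the shut fingertips at z ≈ 0.231. Reported TCP z minus `tcp_to_tips` puts them at 0.196, so the tips are really about 35 mm higher than the interface text implies, at ee_z + 0.017. They only brushed the fin's top edge, and the pack hasn't moved. I'll reopen and go lower using the measured offset.

Emit:
step_arm --plan '[{"dx": 0,"dy": 0,"dz": 0,"rx": 0,"ry": 0,"rz": -0.05,"claw": 0.2},{"dx": 0,"dy": 0,"dz": 0,"rx": 0,"ry": 0,"rz": -0.05,"claw": 0.2},{"dx": 0,"dy": 0,"dz": 0,"rx": 0,"ry": 0,"rz": 0,"claw": 0.2},{"dx": 0,"dy": 0,"dz": 0.1,"rx": 0,"ry": 0,"rz": 0,"claw": 0.2},{"dx": 0,"dy": 0,"dz": 0.2,"rx": 0,"ry": 0,"rz": 0,"claw": 0.2},{"dx": 0,"dy": 0,"dz": 0.25,"rx": 0,"ry": 0,"rz": 0,"claw": 0.2},{"dx": 0,"dy": 0,"dz": 0.25,"rx": 0,"ry": 0,"rz": 0,"claw": 0.2},{"dx": 0,"dy": 0,"dz": 0.1,"rx": 0,"ry": 0,"rz": 0,"claw": 0.2},{"dx": 0,"dy": 0,"dz": 0,"rx": 0,"ry": 0,"rz": 0,"claw": 0.2}]'

```text
time_s: 7.75
ee_pos: [0.4653, -0.1294, 0.1214]
eef_rot: [-3.14, 0.002, 0.418]
force: [-0.4, -0.1, 1.5]
grip_width: 0.0691
grip_force: 0.0
```

Emit:
step_arm --plan '[{"dx": 0,"dy": 0,"dz": 0.15,"rx": 0,"ry": 0,"rz": 0,"claw": 0.2},{"dx": 0,"dy": 0,"dz": 0.15,"rx": 0,"ry": 0,"rz": 0,"claw": 0.2},{"dx": 0,"dy": 0,"dz": 0.15,"rx": 0,"ry": 0,"rz": 0,"claw": 0.2},{"dx": 0,"dy": 0,"dz": 0.1,"rx": 0,"ry": 0,"rz": 0,"claw": 0.2},{"dx": 0,"dy": 0,"dz": 0.05,"rx": 0,"ry": 0,"rz": 0,"claw": 0.2},{"dx": 0,"dy": 0,"dz": 0,"rx": 0,"ry": 0,"rz": 0,"claw": 0.2}]'

```text
time_s: 8.35
ee_pos: [0.466, -0.1297, 0.0627]
eef_rot: [-3.142, 0.0, 0.419]
force: [0.5, -0.3, 0.2]
grip_width: 0.0755
grip_force: 0.0
```

Emit:
step_arm --plan '[{"dx": 0,"dy": 0,"dz": 0,"rx": 0,"ry": 0,"rz": 0,"claw": 1},{"dx": 0,"dy": 0,"dz": 0,"rx": 0,"ry": 0,"rz": 0,"claw": 1},{"dx": 0,"dy": 0,"dz": 0,"rx": 0,"ry": 0,"rz": 0,"claw": 1},{"dx": 0,"dy": 0,"dz": 0,"rx": 0,"ry": 0,"rz": 0,"claw": 1},{"dx": 0,"dy": 0,"dz": 0,"rx": 0,"ry": 0,"rz": 0,"claw": 1},{"dx": 0,"dy": 0,"dz": 0,"rx": 0,"ry": 0,"rz": 0,"claw": 1},{"dx": 0,"dy": 0,"dz": 0,"rx": 0,"ry": 0,"rz": 0,"claw": 1},{"dx": 0,"dy": 0,"dz": 0,"rx": 0,"ry": 0,"rz": 0,"claw": 1},{"dx": 0,"dy": 0,"dz": 0,"rx": 0,"ry": 0,"rz": 0,"claw": 1},{"dx": 0,"dy": 0,"dz": 0,"rx": 0,"ry": 0,"rz": 0,"claw": 1}]'

```text
time_s: 9.35
ee_pos: [0.4659, -0.1296, 0.0626]
eef_rot: [-3.141, 0.0, 0.419]
force: [0.4, 0.8, -0.8]
grip_width: 0.0234
grip_force: 50.0
```

Emit:
step_arm --plan '[{"dx": 0,"dy": 0,"dz": -0.1,"rx": 0,"ry": 0,"rz": 0,"claw": 1},{"dx": 0,"dy": 0,"dz": -0.2,"rx": 0,"ry": 0,"rz": 0,"claw": 1},{"dx": 0,"dy": 0,"dz": -0.2,"rx": 0,"ry": 0,"rz": 0,"claw": 1},{"dx": 0,"dy": 0,"dz": -0.25,"rx": 0,"ry": 0,"rz": 0,"claw": 1},{"dx": 0,"dy": 0,"dz": -0.25,"rx": 0,"ry": 0,"rz": 0,"claw": 1},{"dx": 0,"dy": 0,"dz": -0.2,"rx": 0,"ry": 0,"rz": 0,"claw": 1},{"dx": 0,"dy": 0,"dz": 0,"rx": 0,"ry": 0,"rz": 0.054,"claw": 1},{"dx": 0,"dy": 0,"dz": 0,"rx": 0,"ry": 0,"rz": 0.055,"claw": 1},{"dx": 0,"dy": 0,"dz": 0,"rx": 0,"ry": 0,"rz": 0,"claw": 1}]'

```text
time_s: 10.25
ee_pos: [0.4658, -0.1296, 0.1832]
eef_rot: [3.141, -0.0, 0.246]
force: [-0.8, -0.2, -3.4]
grip_width: 0.0238
grip_force: 50.0
```

Emit:
step_arm --plan '[{"dx": 0.14,"dy": -0.245,"dz": 0,"rx": 0,"ry": 0,"rz": 0,"claw": 1},{"dx": 0.14,"dy": -0.245,"dz": 0,"rx": 0,"ry": 0,"rz": 0,"claw": 1},{"dx": 0.14,"dy": -0.245,"dz": 0,"rx": 0,"ry": 0,"rz": 0,"claw": 1},{"dx": 0.14,"dy": -0.245,"dz": 0,"rx": 0,"ry": 0,"rz": 0,"claw": 1},{"dx": 0.14,"dy": -0.245,"dz": 0,"rx": 0,"ry": 0,"rz": 0,"claw": 1},{"dx": 0.14,"dy": -0.245,"dz": 0,"rx": 0,"ry": 0,"rz": 0,"claw": 1},{"dx": 0.14,"dy": -0.245,"dz": 0,"rx": 0,"ry": 0,"rz": 0,"claw": 1},{"dx": 0.14,"dy": -0.245,"dz": 0,"rx": 0,"ry": 0,"rz": 0,"claw": 1},{"dx": 0.14,"dy": -0.245,"dz": 0,"rx": 0,"ry": 0,"rz": 0,"claw": 1},{"dx": 0.14,"dy": -0.245,"dz": 0,"rx": 0,"ry": 0,"rz": 0,"claw": 1}]'

```text
time_s: 11.25
ee_pos: [0.5416, 0.1434, 0.1828]
eef_rot: [3.142, 0.0, 0.251]
force: [-0.4, -0.6, -3.9]
grip_width: 0.0237
grip_force: 50.0
```

Emit:
step_arm --plan '[{"dx": 0.14,"dy": -0.245,"dz": 0,"rx": 0,"ry": 0,"rz": 0,"claw": 1},{"dx": 0.14,"dy": -0.24,"dz": 0,"rx": 0,"ry": 0,"rz": 0,"claw": 1},{"dx": 0,"dy": 0,"dz": 0,"rx": 0,"ry": 0,"rz": 0,"claw": 1},{"dx": 0,"dy": 0,"dz": 0,"rx": 0,"ry": 0,"rz": 0,"claw": 1}]'

```text
time_s: 11.65
ee_pos: [0.5565, 0.1963, 0.1824]
eef_rot: [3.141, 0.001, 0.251]
force: [-0.7, -0.6, -3.8]
grip_width: 0.0238
grip_force: 50.0
```

Run:
```python
from h import *
o=telemetry.get_obs(); print(o['ee_pos'],o['eef_rot'],o['force'],o['time_s'])
p=viewer.camera('scene'); W=world(p)
cv2.imwrite('pics/v5.png',cv2.resize(p['img'][60:260,270:510,::-1],(720,600)))
w=W.reshape(-1,3)
for n,cen,r,z0,z1 in [('bodytop',(.557,.196),.055,.185,.196),('body',(.557,.196),.055,.125,.185),('rim',(.518,.17),.15,.079,.0875)]:
    m=(np.hypot(w[:,0]-cen[0],w[:,1]-cen[1])<r)&(w[:,2]>z0)&(w[:,2]<z1)
    if m.sum()>8:
        R=cv2.minAreaRect((w[m][:,:2]*1000).astype(np.float32)); print(n,m.sum(),np.round(R[0],1),np.round(R[1],1),round(R[2],1),w[m][:,2].min().round(4),w[m][:,2].max().round(4))
```

```text
[0.55653783 0.19631515 0.1823694 ] [3.14140680e+00 9.40952327e-04 2.50741705e-01] [-0.69670936 -0.58012444 -3.78577446] 11.65
bodytop 244 [558.5 193.9] [60.8 41.7] 19.2 0.185 0.196
body 793 [569.5 183.3] [70.8 36.3] 45.8 0.125 0.185
rim 959 [510.1 183.2] [201.2  75.3] 14.6 0.079 0.0875
```

View pics/v5.png

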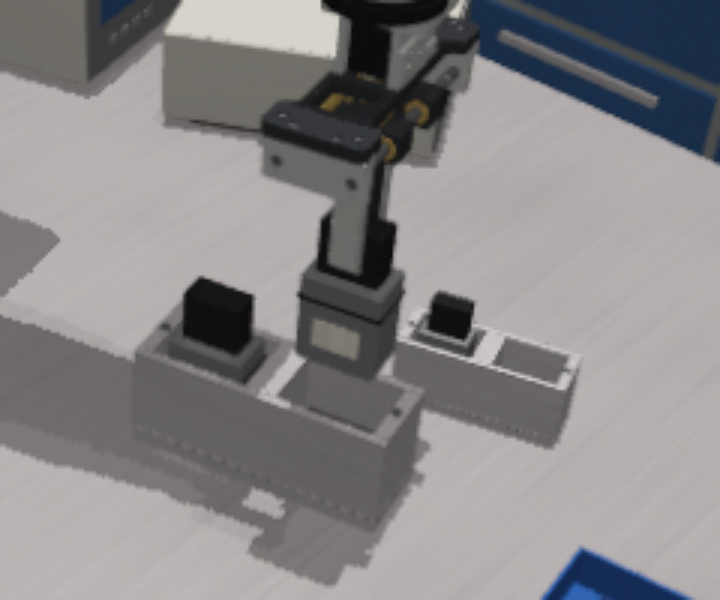

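The pack hangs upright above the free bay, body bottom at about (350,365) in the crop with the bay opening right below. The lateral error is about 2 mm against 8 mm clearance. I'll lower it to just above the cradle.

Emit:
step_arm --plan '[{"dx": 0,"dy": 0,"dz": 0.1,"rx": 0,"ry": 0,"rz": 0,"claw": 1},{"dx": 0,"dy": 0,"dz": 0.1,"rx": 0,"ry": 0,"rz": 0,"claw": 1},{"dx": 0,"dy": 0,"dz": 0.1,"rx": 0,"ry": 0,"rz": 0,"claw": 1},{"dx": 0,"dy": 0,"dz": 0.1,"rx": 0,"ry": 0,"rz": 0,"claw": 1},{"dx": 0,"dy": 0,"dz": 0.1,"rx": 0,"ry": 0,"rz": 0,"claw": 1},{"dx": 0,"dy": 0,"dz": 0.1,"rx": 0,"ry": 0,"rz": 0,"claw": 1},{"dx": 0,"dy": 0,"dz": 0.1,"rx": 0,"ry": 0,"rz": 0,"claw": 1},{"dx": 0,"dy": 0,"dz": 0.05,"rx": 0,"ry": 0,"rz": 0,"claw": 1},{"dx": 0,"dy": 0,"dz": 0,"rx": 0,"ry": 0,"rz": 0,"claw": 1}]'

```text
time_s: 12.6
ee_pos: [0.5565, 0.1961, 0.1068]
eef_rot: [3.142, 0.001, 0.248]
force: [0.1, 0.6, -4.3]
grip_width: 0.0236
grip_force: 50.0
```

Emit:
step_arm --plan '[{"dx": 0,"dy": 0,"dz": 0.01,"rx": 0,"ry": 0,"rz": 0,"claw": 1},{"dx": 0,"dy": 0,"dz": 0.01,"rx": 0,"ry": 0,"rz": 0,"claw": 1},{"dx": 0,"dy": 0,"dz": 0.01,"rx": 0,"ry": 0,"rz": 0,"claw": 1},{"dx": 0,"dy": 0,"dz": 0.01,"rx": 0,"ry": 0,"rz": 0,"claw": 1},{"dx": 0,"dy": 0,"dz": 0.01,"rx": 0,"ry": 0,"rz": 0,"claw": 1},{"dx": 0,"dy": 0,"dz": 0.01,"rx": 0,"ry": 0,"rz": 0,"claw": 1},{"dx": 0,"dy": 0,"dz": 0.01,"rx": 0,"ry": 0,"rz": 0,"claw": 1},{"dx": 0,"dy": 0,"dz": 0.01,"rx": 0,"ry": 0,"rz": 0,"claw": 1},{"dx": 0,"dy": 0,"dz": 0.01,"rx": 0,"ry": 0,"rz": 0,"claw": 1},{"dx": 0,"dy": 0,"dz": 0.01,"rx": 0,"ry": 0,"rz": 0,"claw": 1}]'

```text
time_s: 13.6
ee_pos: [0.557, 0.1962, 0.0981]
eef_rot: [3.142, -0.001, 0.248]
force: [-2.5, -1.0, 4.6]
grip_width: 0.0235
grip_force: 50.0
```

Emit:
step_arm --plan '[{"dx": 0,"dy": 0,"dz": 0.01,"rx": 0,"ry": 0,"rz": 0,"claw": 1},{"dx": 0,"dy": 0,"dz": 0.01,"rx": 0,"ry": 0,"rz": 0,"claw": 1},{"dx": 0,"dy": 0,"dz": 0.01,"rx": 0,"ry": 0,"rz": 0,"claw": 1},{"dx": 0,"dy": 0,"dz": 0.01,"rx": 0,"ry": 0,"rz": 0,"claw": 1},{"dx": 0,"dy": 0,"dz": 0.01,"rx": 0,"ry": 0,"rz": 0,"claw": 1},{"dx": 0,"dy": 0,"dz": 0.01,"rx": 0,"ry": 0,"rz": 0,"claw": 1},{"dx": 0,"dy": 0,"dz": 0.01,"rx": 0,"ry": 0,"rz": 0,"claw": 1},{"dx": 0,"dy": 0,"dz": 0.01,"rx": 0,"ry": 0,"rz": 0,"claw": 1},{"dx": 0,"dy": 0,"dz": 0.01,"rx": 0,"ry": 0,"rz": 0,"claw": 1}]'

```text
time_s: 14.5
ee_pos: [0.5569, 0.1962, 0.0886]
eef_rot: [-3.142, -0.0, 0.248]
force: [-0.2, 0.2, 4.5]
grip_width: 0.0236
grip_force: 50.0
```

Emit:
step_arm --plan '[{"dx": 0,"dy": 0,"dz": 0.01,"rx": 0,"ry": 0,"rz": 0,"claw": 1},{"dx": 0,"dy": 0,"dz": 0.01,"rx": 0,"ry": 0,"rz": 0,"claw": 1}]'

```text
time_s: 14.7
ee_pos: [0.5569, 0.1961, 0.0866]
eef_rot: [3.142, -0.0, 0.248]
force: [-1.1, 1.1, 5.1]
grip_width: 0.0238
grip_force: 50.0
```

Emit:
step_arm --plan '[{"dx": 0,"dy": 0,"dz": 0.01,"rx": 0,"ry": 0,"rz": 0,"claw": 1}]'

```text
time_s: 14.8
ee_pos: [0.5569, 0.1962, 0.0856]
eef_rot: [-3.142, -0.0, 0.248]
force: [-0.6, 0.4, 5.0]
grip_width: 0.0238
grip_force: 50.0
```

Resistance is steady and the stop hasn't been reached, so I'll go on in small steps.

Emit:
step_arm --plan '[{"dx": 0,"dy": 0,"dz": 0.01,"rx": 0,"ry": 0,"rz": 0,"claw": 1}]'

```text
time_s: 14.9
ee_pos: [0.5571, 0.1962, 0.0854]
eef_rot: [-3.142, -0.001, 0.248]
force: [-5.4, -0.5, 19.1]
grip_width: 0.0236
grip_force: 50.0
```

Emit:
step_arm --plan '[{"dx": 0,"dy": 0,"dz": 0.01,"rx": 0,"ry": 0,"rz": 0,"claw": 1}]'

```text
time_s: 15.0
ee_pos: [0.5573, 0.1964, 0.0853]
eef_rot: [-3.141, -0.002, 0.248]
force: [-6.3, -0.3, 27.5]
grip_width: 0.0237
grip_force: 50.0
```

The force has risen sharply at ee_z 0.0853, which puts the underside at about 23 mm, so the pack is on the stop. I'll ease off, open and retreat upward.

Emit:
step_arm --plan '[{"dx": 0,"dy": 0,"dz": -0.01,"rx": 0,"ry": 0,"rz": 0,"claw": 1},{"dx": 0,"dy": 0,"dz": 0,"rx": 0,"ry": 0,"rz": 0,"claw": 0},{"dx": 0,"dy": 0,"dz": 0,"rx": 0,"ry": 0,"rz": 0,"claw": 0},{"dx": 0,"dy": 0,"dz": 0,"rx": 0,"ry": 0,"rz": 0,"claw": 0},{"dx": 0,"dy": 0,"dz": 0,"rx": 0,"ry": 0,"rz": 0,"claw": 0},{"dx": 0,"dy": 0,"dz": 0,"rx": 0,"ry": 0,"rz": 0,"claw": 0},{"dx": 0,"dy": 0,"dz": 0,"rx": 0,"ry": 0,"rz": 0,"claw": 0}]'

```text
time_s: 15.7
ee_pos: [0.5568, 0.1961, 0.0845]
eef_rot: [3.142, 0.0, 0.248]
force: [-0.8, 0.6, -0.3]
grip_width: 0.0678
grip_force: 0.0
```

Emit:
step_arm --plan '[{"dx": 0,"dy": 0,"dz": -0.1,"rx": 0,"ry": 0,"rz": 0,"claw": 0},{"dx": 0,"dy": 0,"dz": -0.2,"rx": 0,"ry": 0,"rz": 0,"claw": 0},{"dx": 0,"dy": 0,"dz": -0.2,"rx": 0,"ry": 0,"rz": 0,"claw": 0},{"dx": 0,"dy": 0,"dz": -0.25,"rx": 0,"ry": 0,"rz": 0,"claw": 0},{"dx": 0,"dy": 0,"dz": -0.2,"rx": 0,"ry": 0,"rz": 0,"claw": 0},{"dx": 0,"dy": 0,"dz": -0.2,"rx": 0,"ry": 0,"rz": 0,"claw": 0},{"dx": 0,"dy": 0,"dz": 0,"rx": 0,"ry": 0,"rz": 0,"claw": 0}]'

```text
time_s: 16.4
ee_pos: [0.5578, 0.1964, 0.2031]
eef_rot: [-3.141, -0.005, 0.248]
force: [-0.3, -0.8, 0.1]
grip_width: 0.0939
grip_force: 0.0
```

Run:
```python
from h import *
p=viewer.camera('scene'); w=world(p).reshape(-1,3)
cv2.imwrite('pics/v6.png',cv2.resize(p['img'][60:380,110:510,::-1],(750,600)))
for n,cen,r,z0,z1 in [('fin',(.558,.196),.045,.122,.145),('body',(.558,.196),.045,.089,.098),('homefin',(.461,.171),.045,.122,.145),('slim',(.518,-.32),.05,.1,.13)]:
    m=(np.hypot(w[:,0]-cen[0],w[:,1]-cen[1])<r)&(w[:,2]>z0)&(w[:,2]<z1)
    if m.sum()>8:
        R=cv2.minAreaRect((w[m][:,:2]*1000).astype(np.float32)); print(n,m.sum(),np.round(R[0],1),np.round(R[1],1),round(R[2],1),np.median(w[m][:,2]).round(4))
```

```text
fin 263 [559.  194.5] [47.1 25.8] 14.4 0.1326
body 211 [567.4 191.2] [77.8 45.6] 38.7 0.0928
homefin 249 [462.3 170.4] [46.  28.4] 12.8 0.1327
slim 215 [ 517.  -320.1] [48.6 13.4] 2.4 0.1101
```

View pics/v6.png

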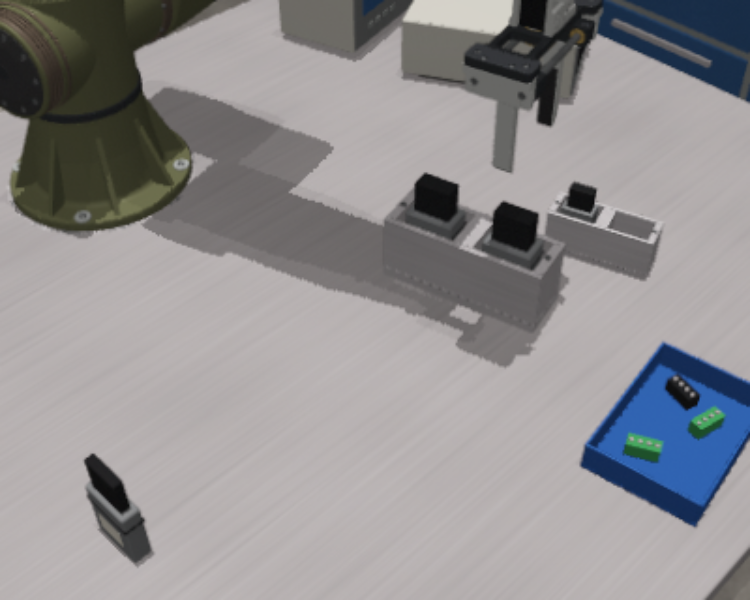

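The pack stands in the free bay at crop pixel (515,235). Its fin top is at 132.6 mm, level with the neighbour's 132.7 mm. The slim pack at (118,508) hasn't moved, and the gripper is clear.

```bash
python3 -c "from station import hand_in; print(hand_in())"
```

```text
the job is handed in; nothing more can be done
None
```

The thick pack is fully home and upright in the free bay, released and handed in at about 16.5 s with the slim pack unmoved; the first grasp missed because the fingertips sit about 35 mm higher than the reported TCP and `tcp_to_tips` imply, and I corrected it from camera measurement.

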